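Release threaded conduit from the pipe vise and hold it to drain

ROBOT

A 7-joint arm with a two-finger parallel gripper is mounted at the origin on the work surface. World frame = base frame: x ahead of the robot, y to its left, z up, the work surface at z = 0. Lengths are in m, angles in rad, forces in N, time in s.
With the tool pointing down it reaches from about 0.4 to 0.925 m from the base axis. Payload 5.6 kg.
Tool frame: the origin (TCP) lies on the centre line of the jaws, within the pads' length; the fingertips stand 22 mm ahead of it and the grasp point (between the pads) lies 3 mm ahead of it; z points along the fingers, y is the line along which they close (so a half turn about z gives the same grasp; the last joint's range is limited). The gripper opens to 85 mm and grips with 20 to 120 N. Pads are 22 mm wide; open, the fingers measure 114 mm over their backs; the gripper's body (76 mm by 85 mm) begins 54 mm behind the grasp point. The pads swing forward as they close: fully open they stand 13 mm farther back than shut.
Start: joints at [1.247, 0.468, -0.012, 1.603, 0.006, 1.071, -0.056], TCP at [0.18, -0.625, 0.253] pointing down, gripper open.
Joint ranges: [-2.53, 2.53], [-0.31, 2.02], [-1.57, 1.55], [0.28, 2.44], [-1.29, 4.43], [0.15, 1.84], [-2.92, 2.92]. Speed limits (rad/s): [2.57, 2.57, 3.14, 3.14, 3.14, 3.14, 3.14].

INTERFACE

Orientations are given as a unit quaternion [x, y, z, w].
In Python, from plant import env gives the robot as it stands.
- The arm moves only by the shell command python3 -m jog 'ROWS' [OPENING] [FORCE]. ROWS is text: rows parted by semicolons, each of 6 numbers parted by spaces: the shift along the tool's x, y, z normalised to -1 to 1, where 1 is 0.025 m, then the turn, a rotation vector about the tool's x, y, z normalised to -1 to 1, where 1 is 8 degrees. A call has 1 to 20 rows; each row shifts and turns the commanded pose from where the row before left it, along the tool's axes as they then stand; what a row does not reach is not made up. A row lasts 1/8 s, in which the tool goes at most 62.5 mm and 10.7 degrees, less where a joint would pass 70% of its speed; a pose out of reach is approached as far as the arm can. A call with a number of a shift or a turn outside -1 to 1 is refused whole. A call with a gripper value outside its range is refused whole. OPENING is the opening, from 0 (shut) to 1 (fully open), set as the call begins (- or left out, the last holds). The fingers move at their own pace and stop on an object; FORCE is the grip in N (left out, the last holds). Time passes only in rows, so rows that do not move let the fingers close. It gives the time, the measured TCP pose, the force, the opening and the grip force at its end, in the units of the state.
- env.state(): the state, without advancing time (a new reading comes with each control period).
- env.snapshot(name): name is "scene" or "top"; returns a dict with "frame" (400x640x3 uint8, blue, green, red), "z_map" (400x640 float32, m along the optical axis (not along the pixel's ray), 0 where there is no reading), "K" (3x3 intrinsics, pixels), "distortion" ([k1, k2, p1, p2, k3] as OpenCV has them; the pictures are not rectified), "R" (3x3) and "t" (3): a world point X has camera coordinates R X + t. Camera axes: x right, y down, z forward; pixel columns grow to the right and rows downward; lengths in m; the calibration is good to about 2 mm. A picture is of the moment at which its call begins.
- env.job_done(): hands the job in; it is judged then, once.
Trained networks look in the newest picture that a camera, given by its name, has taken for a name from the list of things; names that differ only in an ending like _2 or _b are one class to them, and where a whole thing is asked for, a point or a joint stands for the part that bears it (a point fixed in the world has none). Each returns a list of dicts, best first, with "p" (0 to 1); they miss things now and then, are a little off and sometimes report something else, mostly with a low value. They report only what shows in the picture. A call takes as long as a camera call. They do not tell look-alikes from the thing itself.
- env.spot_in(name, camera): "location" ([row, column] in pixels, amid what is visible of it).
- env.tip_of(name, camera): "location" ([row, column] in pixels: a listed point, or the origin of a listed thing).
The state is a dict: "time": time; "qpos": joint angles; "joint_velocities": joint speeds; "tau": joint torques, N m; "ee_pos": TCP position; "tcp_rot": TCP orientation; "ft_force": force on the tool from outside, world axes, zero at the start; "torque": the same for the moment, N m; "width": finger opening in m; "grasp_force": force on a finger pad.
Only numpy, scipy, OpenCV 4.12 (cv2) and the standard library are available. Lean on these libraries where they do the work, as an engineer would, in place of code of your own. Each camera call takes 0.05 s, during which the arm holds its last target. There are 200 camera calls.

TASK

A length of conduit has just been threaded in the pipe vise: back the vise's T-handle off by one full turn (anticlockwise from above) to free it, and draw the conduit out of the vise. Turn it threaded end down, at 45 degrees or steeper, and hold it over the drip tray with that end at least 5 cm above the tray's rim, so that the cutting oil can run out. Finish while still holding it there in the gripper, clear of everything else, and leave the tray, the oiler, the wire spool and the die stock where they stand.

Things in the scene. Friction and masses are not known exactly. Their poses are not given: they have to be found in the camera images.
- vise: Red yoke pipe vise, fixed. Origin on the bench under the screw's axis (z). The conduit lies along its y, axis 75 mm up, threaded end at -y, and can only leave lengthwise. Base 170 (x) x 85 (y) x 12 mm; V jaws 60 (lower) and 40 mm long in y; yoke legs at x = +-46 mm, 28 mm in y; arch and boss to 179 mm high, 42 mm in y. The conduit is out once both ends are over 30 mm to one side in y.
- tbar (a joint): Angle of the T-handle's screw (rad), growing anticlockwise seen from above. Starts at 0 to 0.3, the upper jaw squeezing the conduit; a full turn (6.28) lifts jaw and handle 5 mm. It turns stiffly (0.2 N m, 4 N near the bar's end) and stays where it is left. At 0 the bar lies along the vise's x axis.
- tbar_center (a point): Centre of the T-handle's steel bar, on the screw's axis, 222 mm above the bench at the start. The bar is level, 12 mm thick and 160 mm long between the centres of its 20 mm ball ends; the hub at its middle is 28 mm wide.
- tbar_near (a point): Centre of one 20 mm ball end of the T-bar, 80 mm from the screw's axis; at joint value 0 on the vise's -x side (towards the robot).
- tbar_far (a point): Centre of the other ball end, 80 mm from the axis, on the far side at joint value 0.
- conduit: Black steel conduit, 25 mm diameter, 280 mm long, about 0.25 kg. Origin at its middle, on its axis; its y axis runs from the bright threaded end (y = -140 mm, 24 mm of thread) to the plain end (y = +140 mm). At the start the threaded end stands 146 to 168 mm from the vise's middle.
- thread_end (a point): Centre of the face of the conduit's bright threaded end.
- plain_end (a point): Centre of the face of the conduit's plain end.
- tray: Loose open steel drip tray, 220 mm (its x) by 180 mm (its y), rim 35 mm high. Origin: middle of its underside, on the bench.
- oiler: Loose green pump oiler, 66 mm across, 152 mm high with its brass spout. Origin: middle of its underside. To be left alone.
- spool: Loose spool of red wire, 68 mm across, 45 mm high. Origin: middle of its underside. To be left alone.
- die_stock: Loose ratchet die stock lying flat: round grey head 72 mm across, 32 mm high, its handle running 235 mm along its y axis. Origin: middle of the head's underside. To be left alone.
Not all that is in view belongs to the job. What is meant by the vise is not purple, and is the larger of those in its own colour.

How it is judged:
By the outcome, as a careful person would: the job done as asked, in the order asked, and still so for the second after the job is handed in, while the arm keeps its last pose, push and grip.
It also fails if it takes over 58 s, if anything falls off the work surface, if the arm or the gripper's body presses on something with over 40 N, if the wrist force passes 120 N, or if a joint passes its speed limit or range.

## Working session

There is one attempt and no reset: what is moved stays moved. The work goes in short steps, Python scripts to look and compute and a shell command to move; the robot and the scene stay as the last step left them, time stands still between calls to the robot, and variables do not carry over. Pictures are saved under pics/ and viewed, at most 10 in all, crops included, and the job is handed in when it is done.

```bash
ls; mkdir -p pics; cat > h.py <<'E'
import numpy as np, cv2, json
from plant import env
from scipy.spatial.transform import Rotation as Rn
def ray(s,rc):
    p=cv2.undistortPoints(np.array([[[rc[1],rc[0]]]],float),s["K"],np.array(s["distortion"],float))[0,0]
    d=np.array([p[0],p[1],1.0]); return d
def world(s,rc,z=None,win=1):
    """by depth map, or at given world z"""
    R=np.array(s["R"]);t=np.array(s["t"]);d=ray(s,rc)
    if z is None:
        r,c=int(round(rc[0])),int(round(rc[1])); w=s["z_map"][max(r-win,0):r+win+1,max(c-win,0):c+win+1]; w=w[w>0]
        if len(w)==0: return None
        return R.T@(d*np.median(w)-t)
    o=-R.T@t; v=R.T@d
    return o+v*(z-o[2])/v[2]
def cloud(s):
    zm=s["z_map"];h,w=zm.shape
    g=np.stack(np.meshgrid(np.arange(w),np.arange(h)),-1).reshape(-1,1,2).astype(float)
    p=cv2.undistortPoints(g,s["K"],np.array(s["distortion"],float))[:,0]
    P=np.c_[p,np.ones(len(p))]*zm.reshape(-1,1)
    return ((P-np.array(s["t"]))@np.array(s["R"])).reshape(h,w,3)
E
cat > a.py <<'E'
from h import *
np.set_printoptions(precision=3,suppress=True)
for c in("scene","top"):
    s=env.snapshot(c); cv2.imwrite(f"pics/{c}0.png",s["frame"])
    R=np.array(s["R"]);print(c,"cam",-R.T@np.array(s["t"]))
    for n in["vise","conduit","tray","oiler","spool","die_stock","tbar_center","tbar_near","tbar_far","thread_end","plain_end"]:
        for k,f in(("spot",env.spot_in),("tip",env.tip_of)):
            if k=="spot" and "_" in n and n!="die_stock": continue
            for d in f(n,c)[:3]: print(n,k,round(d["p"],2),np.round(d["location"]),world(s,d["location"]))
print(env.state())
E
python3 a.py
```

```text
pics
scene cam [ 1.168 -0.809  1.001]
vise spot 0.92 [163. 373.] [0.551 0.496 0.069]
vise spot 0.86 [208. 328.] [0.57  0.165 0.095]
vise tip 0.62 [180. 372.] [0.569 0.458 0.024]
vise tip 0.6 [239. 254.] [ 0.409 -0.005  0.022]
vise tip 0.59 [228. 325.] [0.567 0.149 0.026]
conduit spot 0.92 [228. 318.] [0.548 0.142 0.022]
conduit tip 0.76 [211. 328.] [0.569 0.163 0.086]
tray spot 0.83 [309. 255.] [ 0.573 -0.206  0.002]
tray tip 0.73 [312. 257.] [ 0.582 -0.211  0.003]
tray tip 0.51 [170. 325.] [0.556 0.165 0.229]
oiler spot 0.69 [288. 364.] [ 0.805 -0.04   0.071]
oiler tip 0.87 [298. 363.] [ 0.81  -0.049  0.041]
spool spot 0.68 [170. 327.] [0.561 0.168 0.229]
spool spot 0.51 [180. 315.] [0.386 0.37  0.011]
spool tip 0.71 [311. 255.] [ 0.576 -0.211  0.002]
spool tip 0.63 [183. 322.] [0.546 0.167 0.179]
die_stock spot 0.74 [247. 380.] [0.754 0.157 0.032]
die_stock tip 0.58 [255. 376.] [0.756 0.128 0.026]
tbar_center tip 0.58 [196. 251.] [0.404 0.009 0.175]
tbar_center tip 0.52 [122. 377.] [0.554 0.493 0.235]
tbar_near tip 0.75 [196. 235.] [ 0.355 -0.006  0.164]
tbar_near tip 0.64 [168. 29
[... 1622 characters left out ...]
[0.626 0.209 0.232]
tbar_far tip 0.72 [181. 168.] [0.633 0.496 0.231]
tbar_far tip 0.62 [247. 338.] [0.462 0.04  0.174]
thread_end tip 0.94 [208. 344.] [0.577 0.014 0.   ]
plain_end tip 0.9 [224. 251.] [0.524 0.293 0.084]
{'time': 1.8, 'qpos': array([ 1.247,  0.468, -0.012,  1.603,  0.006,  1.071, -0.056]), 'joint_velocities': array([ 0.001,  0.   , -0.001,  0.001,  0.   ,  0.001,  0.   ]), 'tau': array([ -0.   , -53.222,   0.021, -25.163,   0.012,   0.001,   0.   ]), 'ee_pos': array([ 0.18 , -0.625,  0.253]), 'tcp_rot': array([ 0.99,  0.14, -0.  ,  0.  ]), 'ft_force': array([-0.237, -0.116, -0.679]), 'torque': array([-0.065, -0.013,  0.022]), 'grasp_force': 0.0, 'width': 0.0853266769127978}
```

View pics/scene0.png

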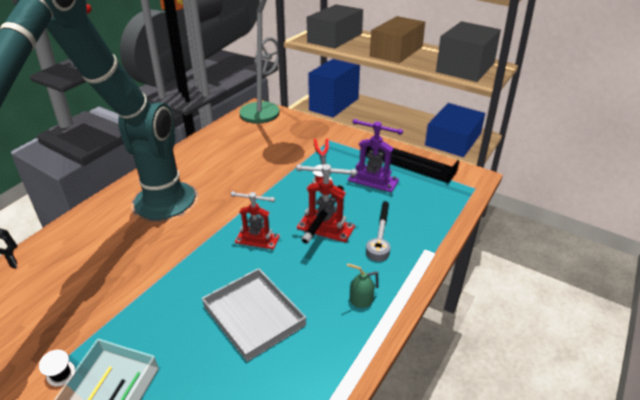

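View pics/top0.png

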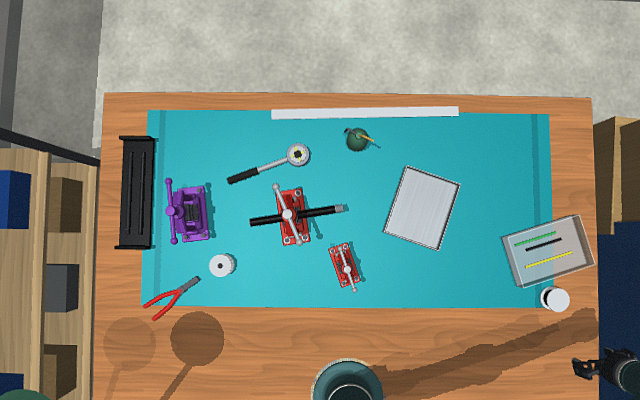

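The top picture shows the large red vise at about (215,292), with the conduit from its thread end at (208,344) to its plain end at (224,251). The T-bar runs from (240,300) to (185,275). The tray is at (208,420) and the oiler at (140,357). The small red vise at (265,344) and the purple one are decoys. Next I'll refine the geometry.

```bash
cat > b.py <<'E'
from h import *
np.set_printoptions(precision=4,suppress=True)
s=env.snapshot("top"); P=cloud(s); X=P.reshape(-1,3); B=s["frame"].reshape(-1,3).astype(int)
ok=s["z_map"].reshape(-1)>0
c=np.array([.551,.175]); d=np.linalg.norm(X[:,:2]-c,axis=1)
th=world(s,env.tip_of("thread_end","top")[0]["location"],.08); pl=world(s,env.tip_of("plain_end","top")[0]["location"],.08)
print("thread",th,"plain",pl,np.linalg.norm(th-pl))
m=ok&(X[:,2]>.06)&(X[:,2]<.1)&(d>.045)&(d<.19)
u=(pl-th)[:2];u/=np.linalg.norm(u); n=np.array([-u[1],u[0]])
m&=abs((X[:,:2]-th[:2])@n)<.03
Y=X[m][:,:2]; l=cv2.fitLine(Y.astype(np.float32),cv2.DIST_HUBER,0,.01,.01).ravel()
e=l[:2]*np.sign(l[1]); q=(Y-l[2:])@e; print("conduit dir",e,"yaw",np.arctan2(e[1],e[0]),"pt",l[2:],"ends",l[2:]+e*q.min(),l[2:]+e*q.max(),np.ptp(q),m.sum())
m=ok&(X[:,2]>.205)&(X[:,2]<.26)&(d<.1); Y=X[m][:,:2]
b=cv2.fitLine(Y.astype(np.float32),cv2.DIST_HUBER,0,.01,.01).ravel(); f=b[:2]*np.sign(b[0]); q=(Y-b[2:])@f
cc=b[2:]+f*(q.min()+q.max())/2; print("bar yaw",np.arctan2(f[1],f[0]),"centre",cc,"len",np.ptp(q),m.sum(),"z",np.median(X[m][:,2]),"off conduit line",(cc-l[2:])@np.array([-e[1],e[0]]))
for nm,lo,hi,c0,r in(("rim",.02,.05,(.575,-.215),.17),("oiler",.02,.2,(.78,-.03),.08),("die",.015,.05,(.74,.16),.06),("smallvise",.1,.25,(.41,.015),.1),("purple",.1,.25,(.55,.48),.12)):
    m=ok&(X[:,2]>lo)&(X[:,2]<hi)&(np.linalg.norm(X[:,:2]-c0,axis=1)<r); Y=X[m]; print(nm,cv2.minAreaRect(Y[:,:2].astype(np.float32)),Y[:,2].max())
E
python3 b.py
```

```text
thread [0.5751 0.0249 0.08  ] plain [0.5208 0.2958 0.08  ] 0.2763567743928812
conduit dir [-0.166   0.9861] yaw 1.7375743 pt [0.5535 0.1553] ends [0.5759 0.0223] [0.5292 0.2993] 0.28089507994549845 538
bar yaw 0.41752702 centre [0.5504 0.176 ] len 0.17807814156133733 368 z 0.22803395703377227 off conduit line -0.0003470198395378824
rim ((0.5800449252128601, -0.22497805953025818), (0.18055535852909088, 0.22148063778877258), 70.82549285888672) 0.04549149223639507
oiler ((0.7886224985122681, -0.022965069860219955), (0.06597569584846497, 0.07094145566225052), 8.982449531555176) 0.15524993903318407
die ((0.7446649670600891, 0.16923058032989502), (0.08898580819368362, 0.07103030383586884), 78.28309631347656) 0.042935645689571825
smallvise ((0.4016672670841217, 0.014099057763814926), (0.1332818865776062, 0.02932630479335785), 24.327959060668945) 0.18414703485781078
purple ((0.5552673935890198, 0.48402243852615356), (0.17793133854866028, 0.03630611672997475), 8.165472030639648) 0.24155214690542107
```

```bash
python3 -m jog '0 0 -1 0 0 -1;0 0 -1 0 0 -1;0 0 -1 0 0 -1;0 0 -1 0 0 -1;0 0 0 0 0 -1;0 0 0 0 0 -1;0 0 0 0 0 -1;0 0 0 0 0 -1;0 0 0 0 0 -1;0 0 0 0 0 -1' 0 30; python3 -c "
from plant import env;print(env.state()['qpos'].tolist())"
```

```text
time: 3.2
ee_pos: [0.18, -0.6245, 0.3533]
tcp_rot: [0.667, 0.745, -0.0, -0.0]
ft_force: [0.9, 0.5, -0.6]
width: 0.0004
grasp_force: 0.0
[1.4342180009570114, 0.41185069617359843, -0.2727451543665054, 1.4711571282755531, 0.11312300331818578, 1.2740630179915846, 1.2608104277618681]
```

```bash
python3 -m jog '0.5 1 0 0 0 -0.4;1 1 0 0 0 0;1 1 0 0 0 0;1 1 0 0 0 0;1 1 0 0 0 0;1 1 0 0 0 0;1 1 0 0 0 0;1 1 0 0 0 0;1 1 0 0 0 0;1 1 0 0 0 0;1 1 0 0 0 0;1 1 0 0 0 0;1 1 0 0 0 0;1 1 0 0 0 0;1 1 0 0 0 0;1 1 0 0 0 0;1 1 0 0 0 0;1 1 0 0 0 0;1 1 0 0 0 0;1 1 0 0 0 0'
cat > v.py <<'E'
from h import *
s=env.state();V=Rn.from_euler('z',0.167)
p=V.inv().apply(s["ee_pos"]-np.array([.5504,.176,0])); R=Rn.from_quat(s["tcp_rot"])
print("t",s["time"],"vise mm",np.round(p*1000,1),"toolx",np.round(V.inv().apply(R.apply([1,0,0])),3),"toolz",np.round(V.inv().apply(R.apply([0,0,1])),3),"F",np.round(s["ft_force"],1),"q",np.round(s["qpos"],2).tolist(),"w",round(s["width"],4))
open("log.txt","a").write(json.dumps([list(map(float,s["qpos"])),list(map(float,s["ee_pos"])),list(map(float,s["tcp_rot"]))])+"\n")
E
python3 v.py
```

```text
time: 5.7
ee_pos: [0.5962, -0.0612, 0.3535]
tcp_rot: [0.647, 0.762, 0.0, 0.0]
ft_force: [0.3, -0.4, -0.1]
width: 0.0002
grasp_force: 0.0
t 5.7 vise mm [   5.7 -241.5  353.5] toolx [0.004 1.    0.   ] toolz [ 0.  0. -1.] F [ 0.3 -0.4 -0.1] q [0.53, 0.38, -0.63, 1.58, 0.23, 1.26, 0.02] w 0.0002
```

```bash
python3 -m jog '1 0.4 0.6 0 0 0;1 0.4 0.6 0 0 0;1 0.4 0.6 0 0 0;1 0.4 0.6 0 0 0;1 0 0.6 0 0 0;1 0 0.6 0 0 0;1 0 0.6 0 0 0;0.5 0 0.6 0 0 0;0 0 0.4 0 0 0;0 0 0 0 0 0'; python3 v.py
python3 - <<'E'
import numpy as np
for r in(50,):
  a=np.radians(np.arange(-30,361,15)); x,y=r*np.cos(a),r*np.sin(a)
  for i in range(1,len(a)): print(round(np.degrees(a[i])),"x%.2f y%.2f"%((y[i]-y[i-1])/25,(x[i]-x[i-1])/25),end="; ")
E
```

```text
time: 6.95
ee_pos: [0.6048, 0.1262, 0.2223]
tcp_rot: [0.648, 0.762, -0.001, -0.0]
ft_force: [-0.1, -0.1, 0.6]
width: 0.0003
grasp_force: 0.0
t 6.95 vise mm [ 45.4 -58.1 222.3] toolx [ 0.006  1.    -0.001] toolz [-0.002 -0.001 -1.   ] F [-0.1 -0.1  0.6] q [0.19, 0.53, -0.62, 1.68, 0.35, 1.04, -0.38] w 0.0003
-15 x0.48 y0.20; 0 x0.52 y0.07; 15 x0.52 y-0.07; 30 x0.48 y-0.20; 45 x0.41 y-0.32; 60 x0.32 y-0.41; 75 x0.20 y-0.48; 90 x0.07 y-0.52; 105 x-0.07 y-0.52; 120 x-0.20 y-0.48; 135 x-0.32 y-0.41; 150 x-0.41 y-0.32; 165 x-0.48 y-0.20; 180 x-0.52 y-0.07; 195 x-0.52 y0.07; 210 x-0.48 y0.20; 225 x-0.41 y0.32; 240 x-0.32 y0.41; 255 x-0.20 y0.48; 270 x-0.07 y0.52; 285 x0.07 y0.52; 300 x0.20 y0.48; 315 x0.32 y0.41; 330 x0.41 y0.32; 345 x0.48 y0.20; 360 x0.52 y0.07;
```

```bash
python3 -m jog '0.7 -0.1 0 0 0 0;0.6 0 0 0 0 0;0.48 0.2 0 0 0 0;0.52 0.07 0 0 0 0;0.52 -0.07 0 0 0 0;0.48 -0.2 0 0 0 0;0.41 -0.32 0 0 0 0;0.32 -0.41 0 0 0 0;0.2 -0.48 0 0 0 0;0.07 -0.52 0 0 0 0'; python3 v.py
cat > bar.py <<'E'
from h import *
for c in("top","scene"):
    s=env.snapshot(c)
    for n in("tbar_near","tbar_far"):
        for d in env.tip_of(n,c)[:4]:
            w=world(s,d["location"],.226); p=Rn.from_euler('z',-.167).apply(w-[.5504,.176,0])
            if np.hypot(p[0],p[1])<.11: print(c,n,round(d["p"],2),np.round(p*1000),"ang",round(np.degrees(np.arctan2(p[1],p[0]))))
cv2.imwrite("pics/last.png",s["frame"])
E
python3 bar.py
```

```text
time: 8.2
ee_pos: [0.5457, 0.2257, 0.2241]
tcp_rot: [0.648, 0.762, 0.002, 0.002]
ft_force: [8.3, -2.0, -0.7]
width: 0.0003
grasp_force: 3.3
t 8.2 vise mm [  3.6  49.8 224.1] toolx [ 0.006  1.    -0.001] toolz [ 0.007 -0.001 -1.   ] F [ 8.3 -2.  -0.7] q [0.04, 0.49, -0.65, 1.75, 0.35, 1.01, -0.58] w 0.0003
top tbar_near 0.74 [ 33. -65. 226.] ang -63
top tbar_far 0.49 [-10. -19. 226.] ang -117
scene tbar_near 0.48 [ 33. -80. 226.] ang -68
scene tbar_far 0.61 [-28.  70. 226.] ang 112
```

```bash
python3 -m jog '-0.07 -0.52 0 0 0 0;-0.2 -0.48 0 0 0 0;-0.32 -0.41 0 0 0 0;-0.41 -0.32 0 0 0 0;-0.48 -0.2 0 0 0 0;-0.52 -0.07 0 0 0 0;-0.52 0.07 -0.1 0 0 0;-0.48 0.2 0 0 0 0;-0.41 0.32 0 0 0 0;-0.32 0.41 0 0 0 0;-0.2 0.48 0 0 0 0;-0.07 0.52 0 0 0 0;0.07 0.52 -0.05 0 0 0;0.2 0.48 0 0 0 0;0.32 0.41 0 0 0 0;0.41 0.32 0 0 0 0'; python3 v.py; python3 bar.py
```

```text
time: 10.5
ee_pos: [0.5942, 0.1573, 0.2246]
tcp_rot: [0.648, 0.762, -0.005, -0.002]
ft_force: [-4.8, -5.8, -1.2]
width: 0.0
grasp_force: 2.9
t 10.5 vise mm [ 40.1 -25.8 224.6] toolx [ 0.006  1.    -0.003] toolz [-0.01  -0.003 -1.   ] F [-4.8 -5.8 -1.2] q [0.14, 0.53, -0.62, 1.68, 0.35, 1.05, -0.43] w 0.0
top tbar_near 0.6 [-73.  10. 226.] ang 172
scene tbar_near 0.54 [-72.  10. 226.] ang 172
scene tbar_far 0.54 [ 90. -17. 226.] ang -11
```

```bash
python3 -m jog '0.48 0.25 0 0 0 0;0.48 0.1 0 0 0 0;0 0 0 0 0 0'; python3 v.py; python3 bar.py
```

```text
time: 11.18
ee_pos: [0.6021, 0.1838, 0.2271]
tcp_rot: [0.648, 0.762, -0.0, 0.0]
ft_force: [0.1, -3.5, -0.9]
width: -0.0003
grasp_force: 1.0
t 11.175 vise mm [ 52.3  -0.9 227.1] toolx [ 0.005  1.    -0.001] toolz [-0.    -0.001 -1.   ] F [ 0.1 -3.5 -0.9] q [0.1, 0.55, -0.62, 1.65, 0.36, 1.06, -0.47] w -0.0003
scene tbar_near 0.55 [-76. -37. 226.] ang -154
scene tbar_far 0.8 [ 79.  25. 226.] ang 18
scene tbar_far 0.37 [-76. -20. 226.] ang -166
```

```bash
python3 -m jog '-0.8 0 0 0 0 0;-1 0 0 0 0 0;-1 -0.5 0 0 0 0;-1 -0.8 0 0 0 0;-0.2 -0.8 0 0 0 0' && python3 -m jog '0 0 1 0 0 0;0 0 1 0 0 0;0 0 0 0 0 0' 1; python3 v.py
cat > ang.py <<'E'
from h import *
s=env.snapshot("top"); X=cloud(s).reshape(-1,3); m=(s["z_map"].reshape(-1)>0)&(X[:,2]>.21)&(X[:,2]<.26)
p=Rn.from_euler('z',-.167).apply(X[m]-[.5504,.176,0]); p=p[(np.hypot(p[:,0],p[:,1])<.1)&(abs(p[:,1])<.06)]
b=cv2.fitLine(p[:,:2].astype(np.float32),cv2.DIST_HUBER,0,.01,.01).ravel(); print("bar deg",np.degrees(np.arctan(b[1]/b[0])),len(p),"x",p[:,0].min(),p[:,0].max(),"z",np.median(p[:,2]))
cv2.imwrite("pics/top1.png",s["frame"])
E
python3 ang.py
```

```text
time: 12.1
ee_pos: [0.5667, 0.0739, 0.227]
tcp_rot: [0.649, 0.761, 0.0, 0.0]
ft_force: [-0.1, 0.0, 1.0]
width: 0.0001
grasp_force: 0.0
time: 12.48
ee_pos: [0.5656, 0.076, 0.1757]
tcp_rot: [0.648, 0.762, -0.001, -0.001]
ft_force: [0.7, -0.2, 1.0]
width: 0.0546
grasp_force: 0.0
t 12.475 vise mm [  -1.7 -101.1  175.7] toolx [0.006 1.    0.001] toolz [-0.003  0.001 -1.   ] F [ 0.7 -0.2  1. ] q [0.28, 0.51, -0.61, 1.83, 0.36, 0.91, -0.34] w 0.0546
bar deg 17.87358 370 x -0.0859491069485371 0.0858169320275736 z 0.2332453854499114
```

The bar turned about 363° and rose 5 mm, so the vise is open. Next I'll grasp the conduit.

```bash
python3 -m jog '0 0 0.3 0 0 0;0 0 0.9 0 0 0;0 0 0.9 0 0 0;0 0 0.9 0 0 0;0 0.07 0.9 0 0 0;0 0 0 0 0 0' && python3 -m jog '0 0 0 0 0 0;0 0 0 0 0 0;0 0 0 0 0 0;0 0 0 0 0 0;0 0 0 0 0 0' 0 80; python3 v.py
```

```text
time: 13.28
ee_pos: [0.5674, 0.0772, 0.0781]
tcp_rot: [0.648, 0.762, -0.001, -0.001]
ft_force: [-0.3, -0.2, 0.8]
width: 0.0854
grasp_force: 0.0
time: 13.9
ee_pos: [0.568, 0.0772, 0.0797]
tcp_rot: [0.648, 0.762, -0.0, 0.0]
ft_force: [-1.8, -1.5, 2.9]
width: 0.0226
grasp_force: 78.2
t 13.9 vise mm [   0.9 -100.4   79.7] toolx [ 0.005  1.    -0.   ] toolz [-0. -0. -1.] F [-1.8 -1.5  2.9] q [0.21, 0.65, -0.53, 1.88, 0.47, 0.74, -0.42] w 0.0226
```

```bash
python3 -m jog '0 0 -0.08 0 0 0;-0.5 0 0 0 0 0;-1 0 0 0 0 0;-1 0 0 0 0 0'; python3 v.py
```

```text
time: 14.4
ee_pos: [0.5785, 0.0142, 0.0813]
tcp_rot: [0.648, 0.762, 0.0, 0.0]
ft_force: [-0.0, 1.1, -1.8]
width: 0.0227
grasp_force: 78.3
t 14.4 vise mm [   0.8 -164.2   81.3] toolx [ 0.005  1.    -0.   ] toolz [ 0. -0. -1.] F [-0.   1.1 -1.8] q [0.32, 0.65, -0.53, 1.87, 0.47, 0.75, -0.31] w 0.0227
```

```bash
python3 -m jog '-1 0 0 0 0 0;-1 0 0 0 0 0;-1 0 0 0 0 0;-1 0 0 0 0 0;-1 0 0 0 0 0;-1 0 0 0 0 0;-0.2 0 -1 0 0 0;-0.2 -0.5 -1 0 0 0;-0.2 -0.5 -1 0 0 0;-0.2 -0.5 -1 0 0 0;-0.2 0 -1 0 0 0;-0.2 0 -1 0 0 0;-0.2 0 -1 0 0 0;0 0 0 0 0 0'; python3 v.py
```

```text
time: 16.15
ee_pos: [0.5717, -0.1746, 0.2579]
tcp_rot: [0.648, 0.761, 0.0, 0.002]
ft_force: [-0.2, -0.7, -1.8]
width: 0.0228
grasp_force: 78.8
t 16.15 vise mm [ -37.3 -349.3  257.9] toolx [ 0.007  1.    -0.002] toolz [ 0.003 -0.002 -1.   ] F [-0.2 -0.7 -1.8] q [0.72, 0.46, -0.63, 1.7, 0.3, 1.08, 0.15] w 0.0228
```

Now I'll tilt the conduit thread end down, a bit at a time.

```bash
python3 -m jog '0 0 0 0 1 0;0 0 0 0 1 0;0 0 0 0 1 0;0 0 0 0 1 0;0 0 0 0 0 0'; python3 v.py
```

```text
time: 16.77
ee_pos: [0.5698, -0.1763, 0.2525]
tcp_rot: [0.625, 0.73, 0.178, -0.211]
ft_force: [0.5, -0.5, -2.5]
width: 0.0227
grasp_force: 78.8
t 16.775 vise mm [ -39.5 -350.6  252.5] toolx [0.011 0.847 0.531] toolz [ 0.002  0.531 -0.847] F [ 0.5 -0.5 -2.5] q [0.94, 0.69, -0.75, 1.52, -0.06, 1.32, 0.44] w 0.0227
```

```bash
python3 -m jog '0 0 0 0 1 0;0 0 0 0 1 0;0 0 0 0 1 0;0 0 0 0 0 0'; python3 v.py
```

```text
time: 17.27
ee_pos: [0.5702, -0.1736, 0.2533]
tcp_rot: [0.573, 0.672, 0.303, -0.358]
ft_force: [0.7, -0.6, -2.2]
width: 0.0226
grasp_force: 78.9
t 17.275 vise mm [ -38.6 -348.1  253.3] toolx [0.007 0.56  0.828] toolz [ 0.003  0.828 -0.56 ] F [ 0.7 -0.6 -2.2] q [1.02, 0.9, -0.8, 1.41, -0.25, 1.52, 0.52] w 0.0226
```

```bash
python3 -m jog '-0.6 0 0.17 0 0 0;-0.6 0 0.17 0 0 0;-0.6 0 0.17 0 0 0;-0.6 0 0.17 0 0 0;0 0 0 0 0 0;0 0 0 0 0 0'; python3 v.py; python3 - <<'E'
from h import *
np.set_printoptions(precision=3,suppress=True)
for c in("scene","top"):
    s=env.snapshot(c); cv2.imwrite(f"pics/{c}9.png",s["frame"])
    for n in("thread_end","plain_end","tray"):
        for d in env.tip_of(n,c)[:2]: print(c,n,round(d["p"],2),np.round(d["location"]),world(s,d["location"]))
E
```

```text
time: 18.02
ee_pos: [0.5744, -0.192, 0.1976]
tcp_rot: [0.572, 0.673, 0.304, -0.358]
ft_force: [-0.3, 0.6, -2.3]
width: 0.0225
grasp_force: 78.9
t 18.025 vise mm [ -37.5 -366.8  197.6] toolx [0.002 0.559 0.829] toolz [ 0.004  0.829 -0.559] F [-0.3  0.6 -2.3] q [1.01, 0.98, -0.77, 1.39, -0.2, 1.49, 0.57] w 0.0225
scene thread_end 0.93 [272. 253.] [ 0.588 -0.212  0.159]
scene plain_end 0.61 [163. 270.] [ 0.555 -0.074  0.384]
scene tray 0.63 [312. 254.] [ 0.575 -0.215  0.004]
top thread_end 0.94 [206. 431.] [ 0.577 -0.219  0.172]
top tray 0.69 [209. 420.] [ 0.564 -0.174  0.236]
```

View pics/scene9.png

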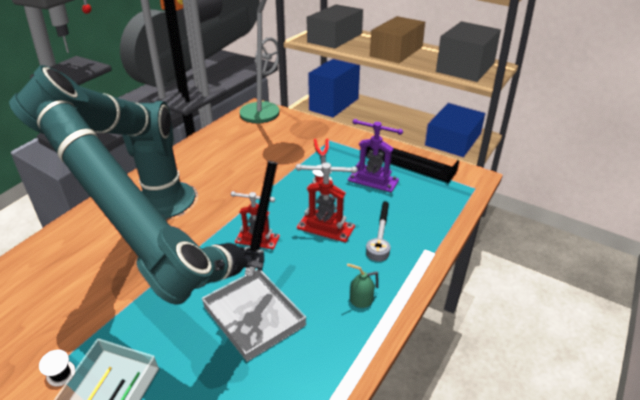

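View pics/top9.png

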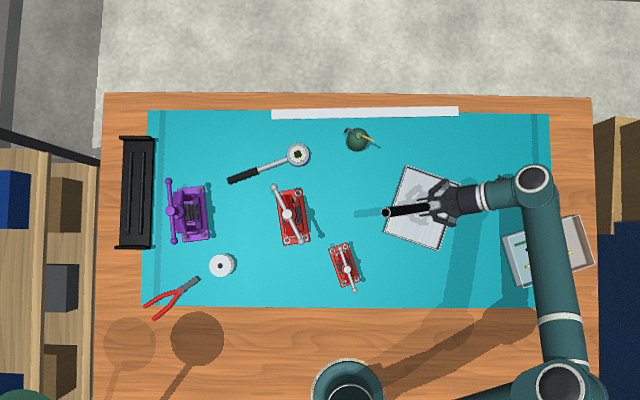

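The scene view shows the conduit steep, with its bright end over the tray at (272,253). The top view shows that end at (206,431), inside the tray, and the vise empty. I'll check the arm's clearance over the bench and bin before handing in.

```bash
python3 - <<'E'
from h import *
s=env.snapshot("top"); 
for rc in((195,470),(195,500),(182,533),(240,545),(300,560)): print(rc,np.round(world(s,rc),3))
print(env.state()["joint_velocities"].round(3), env.state()["tau"].round(1))
E
```

```text
(195, 470) [ 0.597 -0.287  0.307]
(195, 500) [ 0.594 -0.347  0.35 ]
(182, 533) [ 0.62  -0.403  0.409]
(240, 545) [ 0.488 -0.397  0.473]
(300, 560) [ 0.37  -0.392  0.543]
[ 0.001  0.003  0.002 -0.001  0.002 -0.001  0.001] [ -0.  -65.7 -17.8 -17.5  -3.    1.9  -0. ]
```

The arm is well clear, so I'm handing in.

```bash
python3 -c "
from plant import env;print(env.job_done())"
```

```text
the job is handed in; nothing more can be done
None
```

I backed the T-handle off about 363° anticlockwise and drew the conduit out. It is held in the gripper thread end down at about 56°, that end roughly 12 cm above the tray's rim. The job is handed in at about 18 s, with no verdict shown.

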